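# Deploy the kickstand and hold the frame stub upright

### The job

Take the loose transport cap off the frame stub and set it down gently, open side down, on the white work board and let go of it. Only then flip the kickstand down past its dead centre until it snaps fully down, and after that bring the tipped frame stub back upright and finish still holding it there with the gripper, because it tips over as soon as it is let go. Leave the tin, the screwdriver and the roll of black tape where they are.

Things in the scene. Friction and masses are not known exactly. Their poses are not given: they have to be found in the camera images.
- stand: Aluminium base plate fixed to the bench, 235 x 124 x 8 mm. Origin on the bench under the frame stub, z up; x runs along the hub axle (50 mm above the bench). Plate spans x = -147 to 88 mm. A fixed lock post, 34 x 28 mm, 240 mm high, stands at x = 60 mm. The frame stub tips to +y (roughly towards the robot); the kickstand is on the -y side and points to -x. It carries both.
- frame_stub (a joint): Tip angle (rad) of the frame stub, a grey tube, 28 mm diameter, on a hub that rocks about the axle. 0 = upright, positive = tipped to the stand's +y; stops at -0.15 and 0.35. The cap ties it to the lock post, near 0; without the cap its weight and a spring always tip it to 0.35. 1 to 3 N at its top push it back upright.
- stub_top (a point): Centre of the top end of the frame stub's tube, 189 mm from the axle, 239 mm above the bench when upright; z along the tube. The tube is bare from 157 mm above the bench up to here, but for a collar 33 mm in diameter at 185 to 195 mm.
- kickstand (a joint): Angle (rad) of the kickstand: 0 = folded up (points outward, 20 degrees above level when the frame is upright), 1.6 = fully down. An over-centre spring strut drives it back to 0 below 0.8 and snaps it to 1.6 above 0.8. About 2 N down on its tread moves it.
- kick_pad (a point): Centre of the upper face of the kickstand's flat steel tread, 30 x 24 mm, 115 mm along the leg from its pivot: push down here to flip it. The leg is a 12 mm bar, 140 mm long. A straight push down from the folded tread passes dead centre after about 90 mm, sliding along the leg; it then snaps away from the push.
- kick_pivot (a point): The kickstand's pivot, at the side of the tube, 149 mm above the bench when the frame is upright. The kickstand swings about the frame's y axis.
- cap_centre (a point): Centre (half-way up) of the loose grey plastic transport cap, a box open below, 103 (its x) x 37 (its y) x 30 mm high, walls 3.5 mm, about 60 g. It sits over the frame stub's end and the lock post, long side along the stand's x, top 244 mm above the bench; the posts stand 26 mm deep in it, so lift it straight up.
- board: White work board lying fixed on the bench, 215 (its x) x 190 (its y) x 8 mm. Origin at the centre of its underside; top 8 mm above the bench.
- tin: Flat yellow-lidded tin, 57 mm diameter, 24 mm high; bystander, origin under its centre.
- driver: Blue and black screwdriver lying on the bench, 163 mm long, 30 mm thick; bystander.
- tape: Roll of black tape lying flat, 62 mm diameter, 19 mm high; bystander, origin under its centre.

How it is judged:
On the way, in this order (a step that is already met when the one before it is completed fails the run):
1. the cap lies open side down on the work board, let go, with the kickstand still folded up (height (world z) of cap_centre below 0.028 m and angle between cap_centre's own z axis and vertical below 0.1 rad and x of cap_centre in the frame of board between -0.1 and 0.1 m and y of cap_centre in the frame of board between -0.09 and 0.09 m and contact force between each of the arm, the fingers and cap below 0.05 N and value of joint kickstand below 0.4 rad), for 0.2 s.
2. the kickstand is fully down (value of joint kickstand above 1.45 rad), for 0.2 s.
3. the gripper holds the frame stub upright (value of joint frame_stub between -0.07 and 0.07 rad and contact force between the fingers and stand above 0.3 N), for 0.2 s.
At the end, for the whole second after the job is handed in: The frame stub is within 0.07 rad (4 degrees) of upright and still, held by the gripper's fingers (more than 0.3 N on it), the kickstand is fully down (joint above 1.45), and the cap lies open side down and flat on the work board with its centre over the board, touched by nothing of the robot (all of step 3 and velocity of joint frame_stub between -0.1 and 0.1 rad/s and value of joint kickstand above 1.45 rad and height (world z) of cap_centre below 0.028 m and angle between cap_centre's own z axis and vertical below 0.1 rad and x of cap_centre in the frame of board between -0.1 and 0.1 m and y of cap_centre in the frame of board between -0.09 and 0.09 m and contact force between each of the arm, the fingers and cap below 0.05 N); the arm keeps its last pose, push and grip.
It fails at once if the cap is dropped or thrown (linear speed of cap above 0.8 m/s and contact force between the fingers and cap below 0.05 N).
It fails at once if the tin, screwdriver or tape roll is moved by more than 3 cm (distance of any of tin, driver, tape from where it was at the start of the episode above 0.03 m).
It also fails if it takes over 59 s, if anything falls off the work surface, if the arm or the gripper's body presses on something with over 40 N, if the wrist force passes 120 N, or if a joint passes its speed limit or range.

### The arm

A 6-joint arm with a two-finger parallel gripper is mounted at the origin on the work surface; the furniture and walls round the work are solid. World frame = base frame: x ahead of the robot, y to its left, z up, the work surface at z = 0. Lengths are in m, angles in rad, forces in N, time in s.
With the tool pointing down it reaches from about 0.25 to 0.775 m from the base axis. Payload 4 kg.
Tool frame: the origin (TCP) lies at the very end of the fingers, on their centre line; the grasp point (between the pads) lies 19 mm behind it; z points along the fingers, y is the line along which they close (so a half turn about z gives the same grasp; the last joint's range is limited). The gripper opens to 94 mm and grips with 3 to 60 N. Pads are 16 mm wide; open, the fingers measure 119 mm over their backs; the gripper's body (75 mm by 177 mm) begins 78 mm behind the grasp point.
Start: joints at [-1.286, 0.087, 1.371, -0, 1.684, -0.103], TCP at [0.208, -0.509, 0.18] pointing down, gripper open.
Joint ranges: [-3.1, 3.1], [-0.76, 2.03], [0.27, 2.55], [-1.08, 4.22], [0.17, 2.65], [-2.57, 2.57]. Speed limits (rad/s): [2.79, 2.79, 3.14, 3.14, 3.14, 3.14].

### API

Orientations are given as [roll, pitch, yaw] about the fixed x, y, z axes, in that order (R = Rz(yaw) Ry(pitch) Rx(roll)).
In Python, from bench import robot, snapshot, finder gives the robot as it stands.
- The arm moves only by the tool drive_tool, never from a script. Its argument "deltas" is text: rows parted by semicolons, each of 7 numbers parted by spaces: the shift along the tool's x, y, z each as a share of 100 mm, from -1 to 1, then the turn, a rotation vector about the tool's x, y, z each as a share of 90 degrees, from -1 to 1, then the finger opening in mm, from 0 to 94. In form: tx ty tz rx ry rz gripper; .... A call has 1 to 5 rows; each row is the pose to reach, as a shift and turn from the pose commanded when the call began, along the tool's axes at that moment; what a row does not reach only later rows make up. A row lasts 1/10 s, in which the tool goes at most 50 mm and 8.59 degrees, less where a joint would pass 70% of its speed; a pose out of reach is approached as far as the arm can. A call with a number of a shift or a turn outside -1 to 1 is refused whole. A call with a gripper value outside its range is refused whole. The fingers move at their own pace and stop on an object; the grip force is fixed at half the most. Time passes only in rows, so rows that repeat a pose let the fingers close. It gives the time, the measured TCP pose, the force, the opening and the grip force at its end, in the units of the state.
- robot.get_obs(): the state, without advancing time (a new reading comes with each control period).
- snapshot(name): name is "scene" or "top" or "wrist"; returns a dict with "img" (384x512x3 uint8, red, green, blue), "fx", "fy", "cx", "cy" (pixels), "T" (4x4, takes a point from camera to world coordinates); the wrist camera has in their place "hand_eye" (4x4, takes a point from camera to tool coordinates, whose origin is the TCP and whose axes are the flange's). Camera axes: x right, y up, looking along -z (the intrinsics and any distortion apply to the point x, -y, -z); pixel columns grow to the right and rows downward; lengths in m; the calibration is good to about 2 mm. The wrist camera is an equidistant fisheye: a pixel r from the principal point sees the ray r / f radians off the axis. A picture is of the moment at which its call begins: read the wrist's pose just before it. There is no depth.
- robot.close_job(): hands the job in; it is judged then, once.
Trained networks look in the newest picture that a camera, given by its name, has taken for a name from the list of things; names that differ only in an ending like _2 or _b are one class to them, and where a whole thing is asked for, a point or a joint stands for the part that bears it (a point fixed in the world has none). Each returns a list of dicts, best first, with "confidence" (0 to 1); they miss things now and then, are a little off and sometimes report something else, mostly with a low value. They report only what shows in the picture. A call takes as long as a camera call.
- finder.look_for(camera, thing): "xy" ([column, row] in pixels, amid what is visible of it).
- finder.masks_of(camera, thing): "region" (384x512 bool, what is visible of it) and "xy" ([column, row] in pixels, amid what is visible of it).
- finder.landmark_of(camera, thing): "xy" ([column, row] in pixels: a listed point, or the origin of a listed thing).
The state is a dict: "time": time; "joint_positions": joint angles; "qvel": joint speeds; "joint_torque": joint torques, N m; "tool_pos": TCP position; "ee_rot": TCP orientation; "wrist_force": force on the tool from outside, world axes, zero at the start; "wrist_torque": the same for the moment, N m; "width": finger opening in m; "finger_force": force on a finger pad.
Only numpy, scipy, OpenCV 4.12 (cv2) and the standard library are available. Lean on these libraries where they do the work, as an engineer would, in place of code of your own. Each camera call takes 0.05 s, during which the arm holds its last target. There are 200 camera calls.

## Working session

There is one attempt and no reset: what is moved stays moved. The work goes in short steps, Python scripts to look and compute and a tool call to move; the robot and the scene stay as the last step left them, time stands still between calls to the robot, and variables do not carry over. Pictures are saved under pics/ and viewed, at most 10 in all, crops included, and the job is handed in when it is done.

Besides the shell and the picture viewer there is one more tool, called after "Emit:" as name(argument=value, ...) on one line, values as JSON. drive_tool: Moves the arm, as the interface text tells. Shift numbers are shares of 100 mm and turn numbers shares of 90 degrees, none past 1 either way. Its arguments: {"type":"object","properties":{"deltas":{"type":"string"}},"required":["deltas"]}

```bash
ls; mkdir -p pics; cat > h.py <<'E'
import numpy as np, cv2
from bench import robot, snapshot, finder
from scipy.spatial.transform import Rotation as R
def ray(s,xy):
    d=np.array([(xy[0]-s['cx'])/s['fx'],-(xy[1]-s['cy'])/s['fy'],-1]); T=np.array(s['T'])
    d=T[:3,:3]@d; return T[:3,3],d/np.linalg.norm(d)
def tri(a,b):
    (o1,d1),(o2,d2)=a,b
    t=np.linalg.lstsq(np.c_[d1,-d2],o2-o1,rcond=None)[0]
    p,q=o1+t[0]*d1,o2+t[1]*d2; return (p+q)/2,np.linalg.norm(p-q)
def atz(r,z): o,d=r; return o+d*(z-o[2])/d[2]
E
python3 - <<'E'
from h import *
S={}
for c in ('scene','top'):
    S[c]=snapshot(c); cv2.imwrite(f'pics/{c}0.png',S[c]['img'][:,:,::-1])
    print(c,np.round(S[c]['T'],3).tolist(),S[c]['fx'])
for t in ['stub_top','kick_pad','kick_pivot','cap_centre','stand','board','tin','driver','tape']:
    r={}
    for c in S:
        l=finder.landmark_of(c,t)
        if l: r[c]=l[0]; print(t,c,np.round(l[0]['xy'],1),round(l[0]['confidence'],2), np.round(atz(ray(S[c],l[0]['xy']),0),3))
    if len(r)==2: print('   tri',*[np.round(v,4) for v in tri(*[ray(S[c],r[c]['xy']) for c in S])])
o=robot.get_obs(); print(o['time'],o['tool_pos'],o['ee_rot'])
E
```

```text
pics
scene [[-0.837, 0.312, -0.45, -0.063], [-0.548, -0.471, 0.692, 0.91], [0.004, 0.825, 0.565, 0.92], [0.0, 0.0, 0.0, 1.0]] 496.7023451365256
top [[0.013, 0.992, -0.126, 0.428], [-1.0, 0.015, 0.011, 0.032], [0.013, 0.126, 0.992, 1.162], [0.0, 0.0, 0.0, 1.0]] 366.5851884820533
stub_top scene [269.3 135.8] 0.94 [ 0.836 -0.524  0.   ]
stub_top top [326.8 176.9] 0.91 [ 0.632 -0.203  0.   ]
   tri [ 0.5952 -0.1514  0.2407] 0.0118
kick_pad scene [281.9 132.6] 0.61 [ 0.809 -0.573  0.   ]
kick_pad top [368.3 172.8] 0.65 [ 0.648 -0.337  0.   ]
   tri [ 0.6204 -0.2722  0.1897] 0.0196
cap_centre scene [263.2 142.4] 0.74 [ 0.827 -0.467  0.   ]
cap_centre top [319.3 169.8] 0.79 [ 0.655 -0.179  0.   ]
   tri [ 0.6131 -0.1385  0.2201] 0.0021
stand scene [261.1 139.5] 0.68 [ 0.846 -0.482  0.   ]
stand top [313.4 182.8] 0.91 [ 0.613 -0.16   0.   ]
   tri [ 0.5857 -0.1108  0.2498] 0.0299
board scene [233.3 310.1] 0.55 [0.439 0.26  0.   ]
board top [183.5 237.4] 0.56 [0.433 0.25  0.   ]
   tri [ 0.4375  0.2539 -0.006 ] 0.0105
tin scene [292.3 249. ] 0.91 [ 0.432 -0.008  0.   ]
tin top [267.9 239.4] 0.57 [ 0.43  -0.015  0.   ]
   tri [ 0.4323 -0.0142 -0.005 ] 0.0047
driver scene [330.2 218. ] 0.47 [ 0.407 -0.191  0.   ]
driver top [326.6 246.2] 0.57 [ 0.411 -0.2    0.   ]
   tri [ 0.4113 -0.2017 -0.0086] 0.0001
tape scene [266.6 256.6] 0.69 [0.474 0.057 0.   ]
tape top [249.8 222.5] 0.73 [0.482 0.043 0.   ]
   tri [ 0.4833  0.0429 -0.0156] 0.0002
1.0 [ 0.20797069 -0.50917976  0.18042523] [3.14147391e+00 5.18210520e-05 3.87784121e-01]
```

```bash
python3 - <<'E'
import cv2
a=cv2.imread('pics/scene0.png');b=cv2.imread('pics/top0.png')
cv2.imwrite('pics/m.png',cv2.vconcat([cv2.resize(a[60:340,130:430],(600,560))[:,:],]))
cv2.imwrite('pics/n.png',cv2.resize(b[100:300,130:430],(800,533)))
E
```

```text
(no output)
```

View pics/m.png

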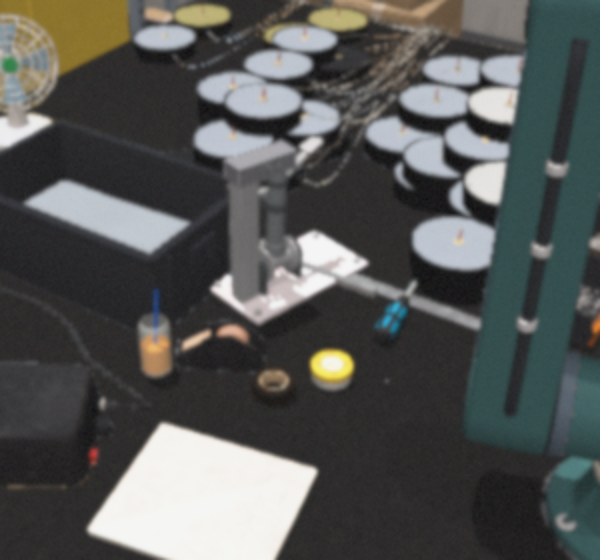

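View pics/n.png

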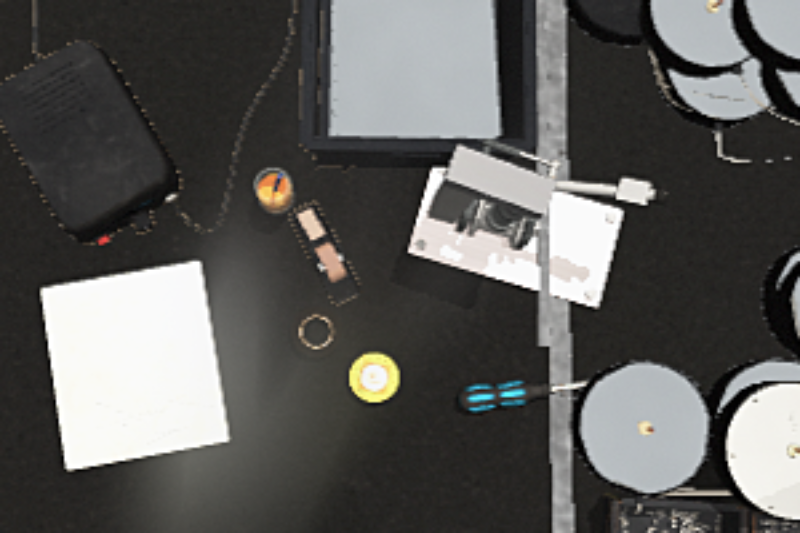

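The scene picture shows the cap bridging the tube and lock post, around (263,142) px. The top picture shows the cap as a slanted bar around (317,167) px, and the kickstand tread at about (368,172). The board is lower left, and a black bin stands behind the stand. Next I measure the yaw and the cap position.

```bash
python3 - <<'E'
from h import *
s=snapshot('top'); im=s['img']
P=lambda u,v,z:atz(ray(s,(130+u/2.667,100+v/2.667)),z)[:2]
for n,z,crs in (('cap',.244,0),('board',.008,0)):
    m=finder.masks_of('top','cap_centre' if n=='cap' else n)
    if not m: print(n,'none');continue
    m=m[0]; c=cv2.findContours(m['region'].astype('uint8'),cv2.RETR_EXTERNAL,cv2.CHAIN_APPROX_NONE)[0]
    c=max(c,key=cv2.contourArea)[:,0]
    w=np.array([atz(ray(s,p),z)[:2] for p in c.astype(float)])
    print(n,m['confidence'],cv2.minAreaRect((w*1000).astype(np.float32)))
pl=[P(435,168,.008),P(625,208,.008),P(600,308,.008),P(407,255,.008)]
print('plate',np.round(pl,3).tolist(),np.mean(pl,0))
print('cap corners',[np.round(P(u,v,.244),3).tolist() for u,v in((462,145),(557,178),(543,212),(445,178))])
print('bin',P(310,150,0.05),P(535,150,0.05))
sc=snapshot('scene')
m=finder.masks_of('scene','cap_centre')
if m:
    print(m[0]['confidence'],m[0]['xy'],atz(ray(sc,m[0]['xy']),.229))
E
```

```text
cap 0.64 ((611.798828125, -127.27983093261719), (102.79773712158203, 42.156837463378906), 69.94334411621094)
board 0.81 ((436.22186279296875, 259.9668273925781), (216.8449249267578, 193.48036193847656), 10.444915771484375)
plate [[0.675, -0.093], [0.629, -0.322], [0.509, -0.289], [0.569, -0.06]] [ 0.59534404 -0.19113056]
cap corners [[0.647, -0.094], [0.616, -0.185], [0.583, -0.171], [0.615, -0.077]]
bin [0.68462438 0.05645115] [ 0.68884574 -0.20536189]
```

Emit:
drive_tool(deltas="0 0 -0.5 0 0 0 94; 0.4 -0.4 -0.8 0 0 0 94; 0.8 -0.7 -1 0 0 0 94; 1 -1 -1 0 0 0 94; 1 -1 -1 0 0 0 94")

```text
time: 1.75
tool_pos: [0.2646, -0.3757, 0.2838]
ee_rot: [3.136, -0.002, 0.393]
wrist_force: [-0.5, 0.1, -0.5]
width: 0.0938
finger_force: 0.0
```

Emit:
drive_tool(deltas="0.3 -0.3 -0.3 0 0 0 94; 0.7 -0.6 -0.6 0 0 0 94; 1 -1 -0.8 0 0 0 94; 1 -1 -0.8 0 0 0 94")

```text
time: 2.15
tool_pos: [0.3186, -0.2465, 0.3636]
ee_rot: [3.136, -0.003, 0.391]
wrist_force: [-0.1, -0.3, 0.8]
width: 0.0938
finger_force: 0.0
```

Emit:
drive_tool(deltas="0.5 0 0 0 0 0 94; 1 0 0 0 0 0 94; 1 0 0 0 0 0 94")

```text
time: 2.45
tool_pos: [0.4135, -0.2093, 0.3571]
ee_rot: [-3.137, 0.002, 0.394]
wrist_force: [-0.2, 0.4, -0.2]
width: 0.0945
finger_force: 0.0
```

Emit:
drive_tool(deltas="0.5 0 0 0 0 0 94; 1 0 0 0 0 0 94; 1 0 0 0 0 0 94")

```text
time: 2.75
tool_pos: [0.5059, -0.1723, 0.3554]
ee_rot: [-3.136, 0.004, 0.392]
wrist_force: [0.2, -0.5, -0.7]
width: 0.0944
finger_force: 0.0
```

Emit:
drive_tool(deltas="0.3 0 0 0 0 -0.09 94; 0.5 0 0 0 0 -0.18 94; 0.7 0 0 0 0 -0.27 94; 0.9 0 0 0 0 -0.36 94; 1 0 0 0 0 -0.45 94")

```text
time: 3.25
tool_pos: [0.5955, -0.1365, 0.3588]
ee_rot: [-3.14, 0.001, 1.099]
wrist_force: [-0.3, -0.1, 0.4]
width: 0.094
finger_force: 0.0
```

Emit:
drive_tool(deltas="0 0 0 0 0 -0.09 94; 0 0 0 0 0 -0.1 94; 0 0 0 0 0 -0.1 94")

```text
time: 3.55
tool_pos: [0.5946, -0.1364, 0.3601]
ee_rot: [-3.141, 0.001, 1.248]
wrist_force: [0.0, 0.4, -0.3]
width: 0.0942
finger_force: 0.0
```

Sequential batching works. Next I take a closer look with the wrist camera.

```bash
cat >> h.py <<'E'
def wray(s,xy,o):
    u=np.array([xy[0]-s['cx'],xy[1]-s['cy']]); r=np.hypot(*(u/[s['fx'],s['fy']])); 
    e=u/np.linalg.norm(u); d=np.array([np.sin(r)*e[0],-np.sin(r)*e[1],-np.cos(r)])
    H=np.array(s['hand_eye']); Rt=R.from_euler('xyz',o['ee_rot']).as_matrix()
    return np.array(o['tool_pos'])+Rt@H[:3,3], Rt@H[:3,:3]@d
def wlook(name):
    o=robot.get_obs(); s=snapshot('wrist'); cv2.imwrite(f'pics/{name}.png',s['img'][:,:,::-1]); return o,s
def tool(o,p):
    return R.from_euler('xyz',o['ee_rot']).as_matrix().T@(np.array(p)-o['tool_pos'])
E
python3 - <<'E'
from h import *
o,s=wlook('w1')
print(np.round(s['hand_eye'],3).tolist())
for t in ['cap_centre','stub_top','kick_pad','kick_pivot']:
    for l in finder.landmark_of('wrist',t)[:1]: print(t,l['xy'],l['confidence'],atz(wray(s,l['xy'],o),{'cap_centre':.229,'kick_pad':.188}.get(t,.239)))
m=finder.masks_of('wrist','cap_centre')
if m:
    m=m[0]; c=max(cv2.findContours(m['region'].astype('uint8'),cv2.RETR_EXTERNAL,cv2.CHAIN_APPROX_NONE)[0],key=cv2.contourArea)[:,0]
    w=np.array([atz(wray(s,p,o),.244)[:2] for p in c.astype(float)])
    print(m['confidence'],c.min(0),c.max(0),cv2.minAreaRect((w*1000).astype(np.float32)))
E
```

```text
[[-0.0, 0.966, 0.257, 0.075], [1.0, 0.0, 0.001, 0.001], [0.001, 0.257, -0.966, -0.205], [0.0, 0.0, 0.0, 1.0]]
cap_centre [274.2, 170.4] 0.97 [ 0.61610772 -0.12770717  0.229     ]
kick_pad [304.4, 261.6] 0.81 [ 0.61706013 -0.2741862   0.188     ]
kick_pivot [289.8, 181.4] 0.73 [ 0.62903264 -0.14333228  0.239     ]
0.72 [260 126] [294 217] ((617.367919921875, -128.42173767089844), (102.36909484863281, 36.38288879394531), 70.16596984863281)
```

View pics/w1.png

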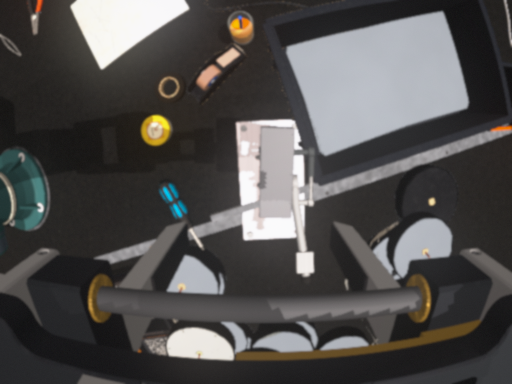

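The wrist view shows the cap at about (277,171) px, and the fit gives 102 x 36 mm, so the centre is (0.617,-0.128) and the yaw 70°. The tread is at (304,262). I descend onto the cap.

Emit:
drive_tool(deltas="0.15 0.19 0.3 0 0 0.015 94; 0.15 0.19 0.6 0 0 0.015 94; 0.15 0.19 0.9 0 0 0.015 94; 0.15 0.19 0.9 0 0 0.015 94")

```text
time: 4.25
tool_pos: [0.6156, -0.1259, 0.2639]
ee_rot: [-3.13, 0.001, 1.228]
wrist_force: [-0.3, 0.5, -0.5]
width: 0.0937
finger_force: 0.0
```

Emit:
drive_tool(deltas="0 0 0.2 0 0 0 94; 0 0 0.4 0 0 0 94; 0 0 0.5 0 0 0 94; 0 0 0.5 0 0 0 94")

```text
time: 4.65
tool_pos: [0.6177, -0.1267, 0.22]
ee_rot: [-3.14, 0.0, 1.228]
wrist_force: [0.2, 0.6, 0.8]
width: 0.0938
finger_force: 0.0
```

Emit:
drive_tool(deltas="0 0 0 0 0 0 50; 0 0 0 0 0 0 40; 0 0 0 0 0 0 20; 0 0 0 0 0 0 20; 0 0 0 0 0 0 20")

```text
time: 5.15
tool_pos: [0.6181, -0.1267, 0.2208]
ee_rot: [3.141, 0.0, 1.228]
wrist_force: [0.7, -0.5, -0.0]
width: 0.0576
finger_force: 0.0
```

Emit:
drive_tool(deltas="0 0 0 0 0 0 20; 0 0 0 0 0 0 20; 0 0 0 0 0 0 20")

```text
time: 5.45
tool_pos: [0.6179, -0.1266, 0.2203]
ee_rot: [-3.142, 0.0, 1.228]
wrist_force: [0.4, 0.5, -0.6]
width: 0.0334
finger_force: 0.0
```

```bash
python3 - <<'E'
from h import *
o,s=wlook('w2'); print(o['width'],o['finger_force'],o['tool_pos'])
l=finder.landmark_of('wrist','cap_centre'); print(l[:1])
E
```

```text
0.03342640380874462 0.0 [ 0.61794928 -0.12664559  0.22031215]
[{'xy': [260.3, 228.3], 'confidence': 0.89}]
```

View pics/w2.png

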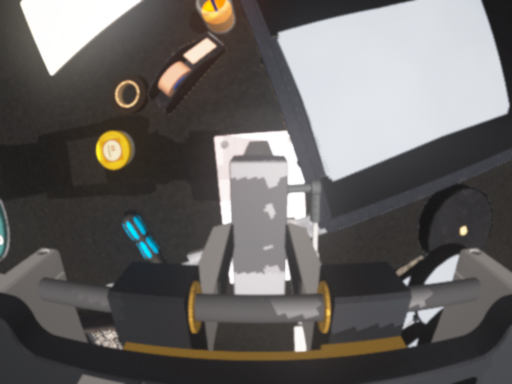

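The fingers straddle the cap, at about (260,230) px, and look centred. I keep closing.

Emit:
drive_tool(deltas="0 0 0 0 0 0 10; 0 0 0 0 0 0 10; 0 0 0 0 0 0 10")

```text
time: 5.85
tool_pos: [0.618, -0.1267, 0.2204]
ee_rot: [3.142, 0.0, 1.228]
wrist_force: [-0.5, -0.2, 0.1]
width: 0.0105
finger_force: 0.0
```

```bash
python3 - <<'E'
from h import *
o,s=wlook('w3'); sc=snapshot('scene'); t=snapshot('top')
a=cv2.resize(s['img'][120:340,150:380],(400,383)); b=cv2.resize(sc['img'][90:220,200:330],(383,383))
cv2.imwrite('pics/w3c.png',cv2.hconcat([a,b])[:,:,::-1])
E
```

```text
(no output)
```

View pics/w3c.png

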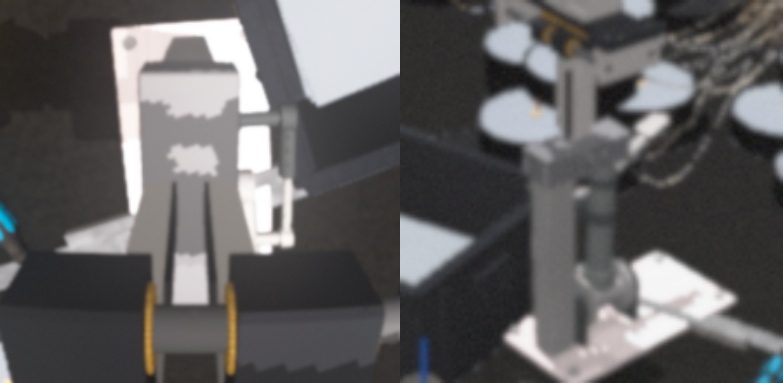

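```bash
python3 - <<'E'
from h import *
o=robot.get_obs(); s=snapshot('wrist'); sc=snapshot('scene'); t=snapshot('top')
print('wrist',s['fx'],s['cx'],s['cy'])
H=np.array(s['hand_eye']); 
def pw(q):
    p=np.linalg.inv(H)@np.r_[q,1]; p=p[:3]; th=np.arctan2(np.hypot(p[0],p[1]),-p[2]); n=np.hypot(p[0],p[1]); return s['cx']+s['fx']*th*p[0]/n, s['cy']-s['fy']*th*p[1]/n
def pc(c,q):
    p=np.linalg.inv(np.array(c['T']))@np.r_[q,1]; return c['cx']+c['fx']*p[0]/-p[2], c['cy']-c['fy']*p[1]/-p[2]
for z in (0,-.02,-.04): print('tcp in wrist',pw([0,0,z]))
for z in (0,.025,.05): print('scene',pc(sc,np.array(o['tool_pos'])+[0,0,z]))
m=np.array([.617,-.128,.244]); print('cap top in scene',pc(sc,m),pc(sc,m-[0,0,.015]))
u=np.array([np.cos(1.228),np.sin(1.228),0])*.051
print('cap ends top scene',pc(sc,m+u),pc(sc,m-u)); 
for n,c in (('scene',sc),('top',t),('wrist',s)):
  l=finder.landmark_of(n,'cap_centre')
  if l: print(n,l[0]['xy'],l[0]['confidence'],pc(c,[.617,-.128,.229]) if n!='wrist' else 0)
E
```

```text
wrist 297.3186396354542 259.04818389445325 195.6615736299915
tcp in wrist (np.float64(258.42989156631654), np.float64(222.2068197944804))
tcp in wrist (np.float64(258.348336519695), np.float64(232.42742632178758))
tcp in wrist (np.float64(258.25049485620605), np.float64(244.74255813455906))
scene (np.float64(259.8742863536005), np.float64(143.57879218598836))
scene (np.float64(259.89237799333597), np.float64(135.8513513879307))
scene (np.float64(259.9108368878812), np.float64(127.96704588098386))
cap top in scene (np.float64(260.4395430905356), np.float64(136.1831878768133)) (np.float64(260.4253784309334), np.float64(140.83204250277936))
cap ends top scene (np.float64(245.79068268951963), np.float64(141.46270464227052)) (np.float64(274.5664571886873), np.float64(131.0917829631455))
scene [260.9, 142.5] 0.8 (np.float64(260.4253784309334), np.float64(140.83204250277936))
wrist [260.0, 228.7] 0.92 0
```

The picture and scene view agree that the visible finger ends sit at about z = 0.244, roughly 23 mm behind the stated TCP. They closed above the cap without touching it. I open, go 25 mm lower, and close again while watching the width.

Emit:
drive_tool(deltas="0 0 -0.05 0 0 0 80; 0 0 -0.05 0 0 0 80; 0 0 -0.05 0 0 0 80; 0 0 -0.05 0 0 0 80; 0 0 -0.05 0 0 0 80")

```text
time: 6.8
tool_pos: [0.6179, -0.1266, 0.2253]
ee_rot: [-3.141, 0.0, 1.228]
wrist_force: [-0.2, 1.1, -0.7]
width: 0.0472
finger_force: 0.0
```

Emit:
drive_tool(deltas="0 0 0 0 0 0 80; 0 0 0 0 0 0 80; 0 0 0 0 0 0 80; 0 0 0 0 0 0 80")

```text
time: 7.2
tool_pos: [0.6179, -0.1267, 0.2253]
ee_rot: [-3.142, 0.0, 1.228]
wrist_force: [0.8, 0.5, -0.8]
width: 0.078
finger_force: 0.0
```

Emit:
drive_tool(deltas="0 0 0.1 0 0 0 80; 0 0 0.2 0 0 0 80; 0 0 0.3 0 0 0 80; 0 0 0.3 0 0 0 80")

```text
time: 7.6
tool_pos: [0.6167, -0.1263, 0.1922]
ee_rot: [-3.136, 0.0, 1.228]
wrist_force: [-0.4, 0.6, 0.3]
width: 0.08
finger_force: 0.0
```

Emit:
drive_tool(deltas="0 0 0 0 0 0 20; 0 0 0 0 0 0 20; 0 0 0 0 0 0 20; 0 0 0 0 0 0 20; 0 0 0 0 0 0 20")

```text
time: 8.1
tool_pos: [0.6181, -0.1267, 0.1958]
ee_rot: [3.141, 0.0, 1.228]
wrist_force: [0.5, 0.2, -1.1]
width: 0.0435
finger_force: 0.0
```

Emit:
drive_tool(deltas="0 0 0 0 0 0 20; 0 0 0 0 0 0 20; 0 0 0 0 0 0 20")

```text
time: 8.4
tool_pos: [0.6178, -0.1266, 0.1956]
ee_rot: [-3.141, 0.0, 1.228]
wrist_force: [-1.7, 0.3, 1.1]
width: 0.0367
finger_force: 30.0
```

The cap is gripped at 36.7 mm with 30 N. So the real fingertips are about 23 mm above the reported TCP, and I will allow for that. I lift straight up.

Emit:
drive_tool(deltas="0 0 -0.15 0 0 0 20; 0 0 -0.35 0 0 0 20; 0 0 -0.6 0 0 0 20; 0 0 -0.9 0 0 0 20; 0 0 -0.9 0 0 0 20")

```text
time: 8.9
tool_pos: [0.6197, -0.1271, 0.2919]
ee_rot: [3.131, -0.001, 1.228]
wrist_force: [-0.4, 0.1, -0.6]
width: 0.0364
finger_force: 30.0
```

```bash
python3 - <<'E'
from h import *
s=snapshot('top')
for n,z in (('cap_centre',.33),('board',.008)):
    m=finder.masks_of('top',n)
    if m:
        c=max(cv2.findContours(m[0]['region'].astype('uint8'),cv2.RETR_EXTERNAL,cv2.CHAIN_APPROX_NONE)[0],key=cv2.contourArea)[:,0]
        print(n,m[0]['confidence'],cv2.minAreaRect((np.array([atz(ray(s,p),z)[:2] for p in c.astype(float)])*1000).astype(np.float32)))
o,s=wlook('w4'); print(o['tool_pos'],o['width'],o['finger_force'])
E
```

```text
cap_centre 0.66 ((630.444580078125, -87.08949279785156), (17.5776424407959, 45.24366760253906), 71.91339111328125)
board 0.75 ((436.5459899902344, 259.3205871582031), (217.14817810058594, 192.94491577148438), 10.772604942321777)
[ 0.61778903 -0.1266061   0.28442145] 0.0366855602203777 29.984278231859207
```

View pics/w4.png

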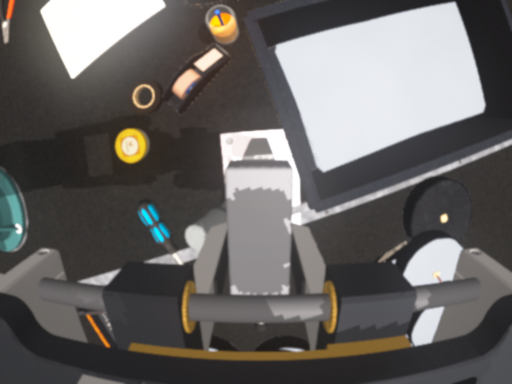

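The cap is held and clear. The stub has tipped, and its top shows at about (200,232) px. I move over the board.

Emit:
drive_tool(deltas="0.2 -0.2 0 0 0 0 20; 0.5 -0.5 0 0 0 0 20; 0.8 -0.8 0 0 0 0 20; 1 -1 0 0 0 0 20")

```text
time: 9.5
tool_pos: [0.5554, 0.0033, 0.2833]
ee_rot: [-3.138, 0.0, 1.229]
wrist_force: [0.5, -0.7, -0.2]
width: 0.037
finger_force: 30.0
```

Emit:
drive_tool(deltas="0.3 -0.3 0 0 0 0 20; 0.6 -0.6 0 0 0 0 20; 1 -1 0 0 0 0 20")

```text
time: 9.8
tool_pos: [0.4981, 0.1237, 0.2828]
ee_rot: [-3.138, 0.002, 1.227]
wrist_force: [1.2, 0.8, -0.1]
width: 0.0367
finger_force: 30.0
```

Emit:
drive_tool(deltas="0.3 -0.3 0.2 0 0 0 20; 0.6 -0.6 0.4 0 0 0 20; 0.8 -0.8 0.7 0 0 0 20; 1 -1 1 0 0 0 20; 1 -1 1 0 0 0 20")

```text
time: 10.3
tool_pos: [0.4334, 0.2516, 0.1779]
ee_rot: [-3.131, 0.009, 1.233]
wrist_force: [-0.3, 0.1, -0.8]
width: 0.0368
finger_force: 30.0
```

Emit:
drive_tool(deltas="0 0 0.3 0 0 0 20; 0 0 0.6 0 0 0 20; 0 0 0.9 0 0 0 20; 0 0 1 0 0 0 20; 0 0 1 0 0 0 20")

```text
time: 10.8
tool_pos: [0.4379, 0.2495, 0.0835]
ee_rot: [-3.139, 0.003, 1.227]
wrist_force: [0.6, 0.6, -0.4]
width: 0.0369
finger_force: 30.0
```

Emit:
drive_tool(deltas="0 0 0.3 0 0 0 20; 0 0 0.6 0 0 0 20; 0 0 0.8 0 0 0 20; 0 0 0.85 0 0 0 20; 0 0 0.85 0 0 0 20")

```text
time: 11.3
tool_pos: [0.4398, 0.2508, 0.0013]
ee_rot: [3.141, -0.001, 1.228]
wrist_force: [0.1, 0.5, -0.2]
width: 0.0366
finger_force: 30.0
```

Emit:
drive_tool(deltas="0 0 0.03 0 0 0 20; 0 0 0.06 0 0 0 20; 0 0 0.08 0 0 0 20; 0 0 0.08 0 0 0 20")

```text
time: 11.7
tool_pos: [0.4391, 0.2508, -0.0075]
ee_rot: [3.141, -0.0, 1.228]
wrist_force: [-0.6, 1.5, -0.4]
width: 0.0365
finger_force: 30.0
```

Emit:
drive_tool(deltas="0 0 0.02 0 0 0 20; 0 0 0.03 0 0 0 20; 0 0 0.03 0 0 0 20")

```text
time: 12.0
tool_pos: [0.4397, 0.2511, -0.0095]
ee_rot: [3.14, -0.001, 1.228]
wrist_force: [-1.6, 0.3, 3.8]
width: 0.0367
finger_force: 30.0
```

The cap touches the board with 3.8 N, so I release it and retreat.

Emit:
drive_tool(deltas="0 0 0 0 0 0 80; 0 0 0 0 0 0 80; 0 0 0 0 0 0 80; 0 0 0 0 0 0 80; 0 0 0 0 0 0 80")

```text
time: 12.5
tool_pos: [0.4389, 0.2507, -0.0109]
ee_rot: [-3.141, 0.0, 1.228]
wrist_force: [-0.1, 0.2, 0.1]
width: 0.0733
finger_force: 0.0
```

Emit:
drive_tool(deltas="0 0 -0.2 0 0 0 80; 0 0 -0.5 0 0 0 80; 0 0 -1 0 0 0 80; 0 0 -1 0 0 0 80")

```text
time: 12.9
tool_pos: [0.4437, 0.2528, 0.0971]
ee_rot: [3.131, -0.01, 1.228]
wrist_force: [0.5, -1.0, 0.2]
width: 0.08
finger_force: 0.0
```

Emit:
drive_tool(deltas="0 0 -0.5 0 0 0 40; 0 0 -1 0 0 0 30; 0 0 -1 0 0 0 10; 0 0 -1 0 0 0 0")

```text
time: 13.3
tool_pos: [0.4398, 0.2511, 0.1905]
ee_rot: [3.139, -0.002, 1.228]
wrist_force: [-0.1, -0.0, -0.8]
width: 0.0512
finger_force: 0.0
```

Emit:
drive_tool(deltas="0 0 -0.5 0 0 0 0; 0 0 -1 0 0 0 0; 0 0 -1 0 0 0 0")

```text
time: 13.6
tool_pos: [0.4408, 0.2515, 0.2945]
ee_rot: [3.135, -0.006, 1.228]
wrist_force: [1.1, -0.3, -0.1]
width: 0.0273
finger_force: 0.0
```

```bash
python3 - <<'E'
from h import *
S={c:snapshot(c) for c in('scene','top')}
for t in ['cap_centre','stub_top','kick_pad','kick_pivot']:
    r={}
    for c in S:
        l=finder.landmark_of(c,t)
        if l: r[c]=l[0]['xy']; print(t,c,np.round(l[0]['xy'],1),round(l[0]['confidence'],2))
    if len(r)==2: print('   tri',*[np.round(v,4) for v in tri(*[ray(S[c],r[c]) for c in S])])
for z in(.19,): print(z,)
o,s=wlook('w5')
a=cv2.resize(S['scene']['img'][60:340,130:430],(400,373)); b=cv2.resize(S['top']['img'][110:280,130:400],(400,252))
b=cv2.copyMakeBorder(b,0,121,0,0,cv2.BORDER_CONSTANT); cv2.imwrite('pics/p5.png',cv2.hconcat([a,b])[:,:,::-1])
E
```

```text
cap_centre scene [235.2 300.5] 0.91
cap_centre top [185.3 237. ] 0.75
   tri [0.4385 0.2438 0.0177] 0.0102
stub_top scene [284.9 145.6] 0.63
stub_top top [320.  196.9] 0.87
   tri [ 0.5402 -0.1374  0.2331] 0.0022
kick_pad scene [296.1 138. ] 0.49
kick_pad top [365.1 189.6] 0.8
   tri [ 0.5706 -0.2648  0.1896] 0.0106
kick_pivot scene [269.6 158.8] 0.55
kick_pivot top [321.6 179.8] 0.81
   tri [ 0.5981 -0.1542  0.1621] 0.006
0.19
```

View pics/p5.png

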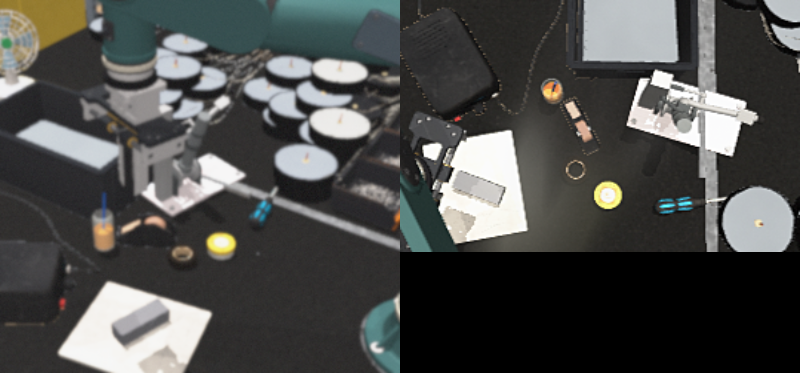

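The cap lies flat on the board, around (155,322) in the left panel and (478,188) in the right. The stub is tipped. The fitted tread position is about (0.570,-0.262,0.195). I fly there with the fingers closed.

Emit:
drive_tool(deltas="-0.3 0.2 0 0 0 0 0; -0.6 0.4 0 0 0 0 0; -1 0.7 0 0 0 0 0")

```text
time: 14.45
tool_pos: [0.4711, 0.133, 0.2894]
ee_rot: [3.141, -0.001, 1.232]
wrist_force: [1.1, -0.5, 0.5]
width: 0.0005
finger_force: 0.0
```

Emit:
drive_tool(deltas="-0.4 0.3 0 0 0 0 0; -0.8 0.6 0 0 0 0 0; -1 0.7 0 0 0 0 0")

```text
time: 14.75
tool_pos: [0.5044, 0.0117, 0.2886]
ee_rot: [-3.141, 0.001, 1.224]
wrist_force: [0.1, -0.3, 0.3]
width: 0.0009
finger_force: 0.0
```

Emit:
drive_tool(deltas="-0.4 0.3 0 0 0 0 0; -0.8 0.6 0 0 0 0 0; -1 0.7 0 0 0 0 0")

```text
time: 15.05
tool_pos: [0.5365, -0.1061, 0.2882]
ee_rot: [-3.141, 0.001, 1.225]
wrist_force: [0.5, 0.6, -1.3]
width: 0.0005
finger_force: 0.0
```

Emit:
drive_tool(deltas="-0.4 0.3 0 0 0 0 0; -0.8 0.6 0 0 0 0 0; -1 0.7 0 0 0 0 0")

```text
time: 15.35
tool_pos: [0.5687, -0.2239, 0.2875]
ee_rot: [-3.14, 0.001, 1.225]
wrist_force: [-0.0, 0.4, -0.5]
width: 0.0006
finger_force: 0.0
```

Emit:
drive_tool(deltas="-0.2 0.1 0 0 0 0 0; -0.4 0.14 0.2 0 0 0 0; -0.4 0.14 0.5 0 0 0 0; -0.4 0.14 0.5 0 0 0 0")

```text
time: 15.75
tool_pos: [0.5658, -0.262, 0.2333]
ee_rot: [-3.131, -0.002, 1.227]
wrist_force: [0.7, -0.6, 0.4]
width: 0.0001
finger_force: 0.0
```

```bash
python3 - <<'E'
from h import *
o,s=wlook('w6'); print(o['tool_pos'],o['ee_rot'],o['width'])
for t,z in [('kick_pad',.195),('stub_top',.228)]:
    for l in finder.landmark_of('wrist',t)[:1]: print(t,l['xy'],l['confidence'],atz(wray(s,l['xy'],o),z))
sc=snapshot('scene'); t=snapshot('top'); r={}
for c,q in (('scene',sc),('top',t)):
    l=finder.landmark_of(c,'kick_pad'); print(c,l[:1])
a=cv2.resize(s['img'],(500,375)); b=cv2.resize(sc['img'][90:220,220:340],(300,325)); b=cv2.copyMakeBorder(b,0,50,0,0,cv2.BORDER_CONSTANT)
cv2.imwrite('pics/p6.png',cv2.hconcat([a,b])[:,:,::-1])
E
```

```text
[ 0.56582189 -0.26201952  0.23331998] [-3.13095769e+00 -1.92286460e-03  1.22688803e+00] 0.00014063178495689013
kick_pad [262.0, 202.2] 0.59 [ 0.56962459 -0.25889186  0.195     ]
stub_top [178.0, 76.8] 0.79 [ 0.54754053 -0.14241232  0.228     ]
scene [{'xy': [294.4, 135.4], 'confidence': 0.64}]
top [{'xy': [363.8, 189.6], 'confidence': 0.76}]
```

View pics/p6.png

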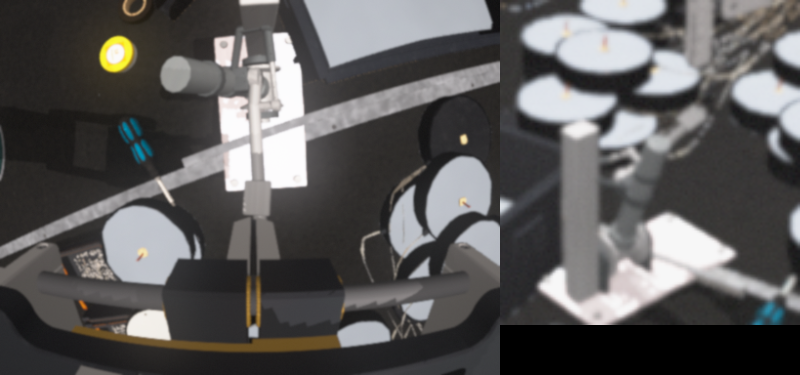

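The tread is under the closed fingers, at about (257,198) in the left panel. I push down along the tipped frame's plane.

Emit:
drive_tool(deltas="0.04 0.02 0.2 0 0 0 0; 0.04 0.02 0.4 0 0 0 0; 0.04 0.02 0.5 0 0 0 0; 0.04 0.02 0.5 0 0 0 0")

```text
time: 16.5
tool_pos: [0.5707, -0.2588, 0.188]
ee_rot: [-3.139, -0.0, 1.229]
wrist_force: [0.2, 0.0, -0.5]
width: 0.0004
finger_force: 0.0
```

Emit:
drive_tool(deltas="0 0.04 0.12 0 0 0 0; 0 0.09 0.25 0 0 0 0; 0 0.13 0.37 0 0 0 0; 0 0.18 0.5 0 0 0 0")

```text
time: 16.9
tool_pos: [0.5887, -0.2658, 0.1385]
ee_rot: [3.141, 0.0, 1.228]
wrist_force: [0.3, -0.9, 0.8]
width: 0.0005
finger_force: 0.5
```

Emit:
drive_tool(deltas="0 0.04 0.12 0 0 0 0; 0 0.09 0.25 0 0 0 0; 0 0.09 0.25 0 0 0 0")

```text
time: 17.2
tool_pos: [0.5957, -0.2676, 0.1104]
ee_rot: [-3.136, -0.001, 1.228]
wrist_force: [-0.7, 0.3, -0.7]
width: 0.0002
finger_force: 0.0
```

```bash
python3 - <<'E'
from h import *
o,s=wlook('w7'); print(o['tool_pos'],o['wrist_force'],o['finger_force'])
sc=snapshot('scene')
a=cv2.resize(s['img'],(500,375)); b=cv2.resize(sc['img'][90:220,220:340],(300,325)); b=cv2.copyMakeBorder(b,0,50,0,0,cv2.BORDER_CONSTANT)
cv2.imwrite('pics/p7.png',cv2.hconcat([a,b])[:,:,::-1])
E
```

```text
[ 0.59572731 -0.26759485  0.11040231] [-0.66373367  0.34107186 -0.66514893] 0.0
```

View pics/p7.png

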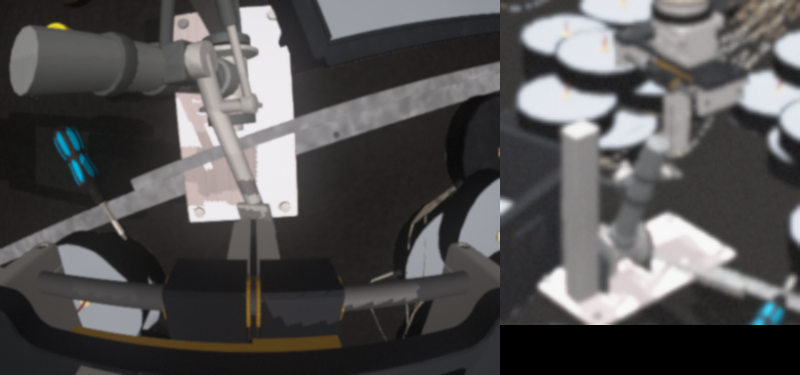

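The tread, at (254,208), is under the fingertips and the leg is past level. I keep going past dead centre.

Emit:
drive_tool(deltas="0 0.03 0.1 0 0 0 0; 0 0.07 0.2 0 0 0 0; 0 0.1 0.3 0 0 0 0; 0 0.13 0.4 0 0 0 0; 0 0.15 0.45 0 0 0 0")

```text
time: 17.8
tool_pos: [0.6104, -0.2731, 0.0673]
ee_rot: [-3.139, -0.0, 1.228]
wrist_force: [-0.6, 0.1, -0.8]
width: 0.0001
finger_force: 0.0
```

Emit:
drive_tool(deltas="0 0 0 0 0 0 0; 0 0 0 0 0 0 0; 0 0 0 0 0 0 0")

```text
time: 18.1
tool_pos: [0.6112, -0.2736, 0.0701]
ee_rot: [3.14, 0.0, 1.228]
wrist_force: [0.7, 0.3, 1.0]
width: -0.0
finger_force: 0.0
```

```bash
python3 - <<'E'
from h import *
o,s=wlook('w8'); print(o['tool_pos'],o['wrist_force'],o['finger_force'])
sc=snapshot('scene')
for c in('scene','wrist'):
  for t in ('kick_pad','stub_top'): print(c,t,[(np.round(l['xy']),round(l['confidence'],2)) for l in finder.landmark_of(c,t)[:1]])
a=cv2.resize(s['img'],(500,375)); b=cv2.resize(sc['img'][90:220,220:340],(300,325)); b=cv2.copyMakeBorder(b,0,50,0,0,cv2.BORDER_CONSTANT)
cv2.imwrite('pics/p8.png',cv2.hconcat([a,b])[:,:,::-1])
E
```

```text
[ 0.61122516 -0.2736354   0.07011528] [0.65293148 0.26124329 1.04839303] 0.0
scene kick_pad [(array([268., 176.]), 0.43)]
scene stub_top [(array([283., 147.]), 0.73)]
wrist kick_pad [(array([264., 131.]), 0.9)]
wrist stub_top [(array([215.,  82.]), 0.59)]
```

View pics/p8.png

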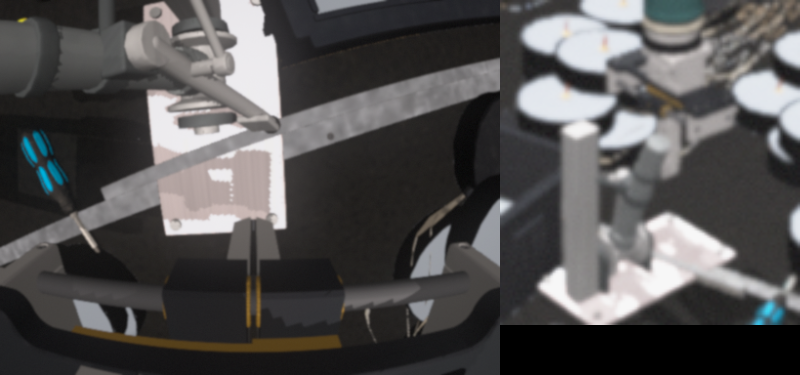

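The kickstand snapped down: its end at (270,125) has moved away from the fingers. I rise, open the fingers and move over the tipped stub.

Emit:
drive_tool(deltas="0 0 -0.4 0 0 0 0; 0 0 -0.8 0 0 0 0; 0 0 -1 0 0 0 0")

```text
time: 18.7
tool_pos: [0.6122, -0.2742, 0.1742]
ee_rot: [3.135, 0.001, 1.228]
wrist_force: [0.5, -0.8, 0.6]
width: 0.0005
finger_force: 0.0
```

Emit:
drive_tool(deltas="0 0 -0.4 0 0 0 94; 0 0 -0.8 0 0 0 94; 0 0 -1 0 0 0 94; 0 0 -1 0 0 0 94")

```text
time: 19.1
tool_pos: [0.6122, -0.2742, 0.2748]
ee_rot: [3.132, 0.002, 1.228]
wrist_force: [0.4, -0.2, 0.6]
width: 0.029
finger_force: 0.0
```

Emit:
drive_tool(deltas="0.3 -0.3 -0.1 0 0 0 94; 0.6 -0.6 -0.2 0 0 0 94; 1 -1 -0.2 0 0 0 94; 1 -1 -0.2 0 0 0 94")

```text
time: 19.5
tool_pos: [0.548, -0.1414, 0.2887]
ee_rot: [-3.139, -0.001, 1.233]
wrist_force: [0.1, -0.3, 0.1]
width: 0.0612
finger_force: 0.0
```

Emit:
drive_tool(deltas="0.08 -0.02 0 0 0 0 94; 0.08 -0.02 0 0 0 0 94; 0.08 -0.02 0 0 0 0 94; 0.08 -0.02 0 0 0 0 94")

```text
time: 19.9
tool_pos: [0.5515, -0.1386, 0.2884]
ee_rot: [-3.14, 0.0, 1.227]
wrist_force: [0.7, -0.2, -0.4]
width: 0.0922
finger_force: 0.0
```

```bash
python3 - <<'E'
from h import *
o,s=wlook('w9'); O=np.array([.606,-.158,0]);M=R.from_euler('z',70.2,degrees=True).as_matrix()
print(o['tool_pos'],o['width'],'tcp stand',M.T@(o['tool_pos']-O))
for t,z in (('stub_top',.228),('kick_pad',.058),('kick_pivot',.16)):
  for l in finder.landmark_of('wrist',t)[:1]:
    p=atz(wray(s,l['xy'],o),z); print(t,l['confidence'],p,'stand',M.T@(p-O))
E
```

```text
[ 0.55149115 -0.13860639  0.28843233] 0.09224459283053828 tcp stand [-2.17135840e-04  5.78556821e-02  2.88432326e-01]
stub_top 0.59 [ 0.54727058 -0.14076129  0.228     ] stand [-0.00367431  0.06109679  0.228     ]
kick_pad 0.73 [ 0.63925424 -0.21638828  0.058     ] stand [-0.04367194 -0.0510666   0.058     ]
kick_pivot 0.73 [ 0.59937852 -0.15168088  0.16      ] stand [0.00370259 0.00837055 0.16      ]
```

The measurements match: the stub top is within 4 mm of the expected spot, and the tread is where "fully down" predicts. I descend around the stub and bring it upright.

Emit:
drive_tool(deltas="0 0 0.3 0 0 0 94; 0 0 0.6 0 0 0 94; 0 0 0.8 0 0 0 94; 0 0 1 0 0 0 94; 0 0 1 0 0 0 94")

```text
time: 20.6
tool_pos: [0.5493, -0.1372, 0.1857]
ee_rot: [-3.135, 0.0, 1.228]
wrist_force: [-0.6, 0.2, -0.2]
width: 0.0936
finger_force: 0.0
```

Emit:
drive_tool(deltas="0 0 0.1 0 0 0 55; 0 0 0.1 0 0 0 55; 0 0 0.1 0 0 0 55; 0 0 0.1 0 0 0 55; 0 0 0.1 0 0 0 55")

```text
time: 21.1
tool_pos: [0.5515, -0.1376, 0.1803]
ee_rot: [3.14, 0.0, 1.228]
wrist_force: [0.5, 0.2, -0.1]
width: 0.0577
finger_force: 0.0
```

Emit:
drive_tool(deltas="0 0.12 0 0 0 0 55; 0 0.24 0 0 0 0 55; 0 0.36 0 0 0 0 50; 0 0.48 0 0 0 0 45; 0 0.58 0 0 0 0 45")

```text
time: 21.6
tool_pos: [0.6066, -0.1572, 0.1795]
ee_rot: [-3.141, -0.0, 1.228]
wrist_force: [-1.1, 0.7, 1.3]
width: 0.0449
finger_force: 0.7
```

Emit:
drive_tool(deltas="0 0 0 0 0 0 20; 0 0 0 0 0 0 20; 0 0 0 0 0 0 20; 0 0 0 0 0 0 20; 0 0 0 0 0 0 20")

```text
time: 22.1
tool_pos: [0.6061, -0.1569, 0.1793]
ee_rot: [3.14, -0.0, 1.228]
wrist_force: [1.7, 0.6, -1.1]
width: 0.0283
finger_force: 29.8
```

The stub is gripped at 28.3 mm and upright. I run one last check and hand in.

Emit:
drive_tool(deltas="0 0 0 0 0 0 20; 0 0 0 0 0 0 20; 0 0 0 0 0 0 20; 0 0 0 0 0 0 20; 0 0 0 0 0 0 20")

```text
time: 22.6
tool_pos: [0.6059, -0.1569, 0.1793]
ee_rot: [3.141, -0.0, 1.228]
wrist_force: [2.5, 1.1, -2.8]
width: 0.028
finger_force: 29.9
```

```bash
python3 - <<'E'
from h import *
S={c:snapshot(c) for c in('scene','top')}
for t in ('cap_centre','stub_top','kick_pad'):
  r={c:l[0]['xy'] for c in S if (l:=finder.landmark_of(c,t))}
  if len(r)==2: print(t,*tri(*[ray(S[c],r[c]) for c in r]))
  else: print(t,r)
o=robot.get_obs(); print(o['time'],o['tool_pos'],o['width'],o['finger_force'])
print(robot.close_job())
E
```

```text
cap_centre {'top': [184.4, 236.8]}
stub_top {'scene': [269.6, 135.0]}
kick_pad {}
23.0 [ 0.60583033 -0.15679761  0.17932343] 0.02778522396242978 29.876818656921387
the job is handed in; nothing more can be done
None
```

I handed the job in at 23 s: the cap is flat on the board and released, the kickstand is snapped fully down, and the gripper is holding the stub upright at about 30 N; no verdict came back.

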